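# Tip a returned bearing ball out and hold it up in tongs

## Robot

A 6-joint arm with a two-finger parallel gripper is mounted at the origin on the work surface. World frame = base frame: x ahead of the robot, y to its left, z up, the work surface at z = 0. Lengths are in m, angles in rad, forces in N, time in s.
With the tool pointing down it reaches from about 0.325 to 0.775 m from the base axis. Payload 9.3 kg.
Tool frame: the origin (TCP) lies midway between the tips of the shut fingers; the grasp point (between the pads) lies 19 mm behind it; z points along the fingers, y is the line along which they close (so a half turn about z gives the same grasp; the last joint's range is limited). The gripper opens to 85 mm and grips with 20 to 120 N. Pads are 22 mm wide; open, the fingers measure 114 mm over their backs; the gripper's body (76 mm by 85 mm) begins 54 mm behind the grasp point. The pads swing forward as they close: fully open they stand 13 mm farther back than shut.
Start: joints at [-1.381, 0.259, 0.021, 1.334, 0, 1.418], TCP at [0.185, -0.518, 0.231] pointing down, gripper open.
Joint ranges: [-3.04, 3.04], [-0.91, 1.82], [-1.04, 1.36], [-1.92, 1.95], [-1.52, 1.45], [-3.14, 3.14]. Speed limits (rad/s): [2.22, 2.22, 2.79, 3.14, 3.14, 3.14].

## Interface

Orientations are given as a unit quaternion [x, y, z, w].
In Python, from bench import manip gives the robot as it stands.
- The arm moves only by the shell command python3 -m crank 'ROWS' [FORCE]. ROWS is JSON, one flat list of numbers, 7 for each row, row after row: the turn, a rotation vector about the tool's x, y, z in rad, then the shift along the tool's x, y, z in cm, then the finger opening in cm, from 0 to 8.54. In form: [wx, wy, wz, dx, dy, dz, gripper, wx, wy, wz, dx, dy, dz, gripper, ...]. A call has exactly 10 rows; each row is the pose to reach, as a shift and turn from the pose commanded when the call began, along the tool's axes at that moment; what a row does not reach only later rows make up. A row lasts 1/10 s, in which the tool goes at most 50 mm and 8.59 degrees, less where a joint would pass 70% of its speed; a pose out of reach is approached as far as the arm can. A call with a gripper value outside its range is refused whole. The fingers move at their own pace and stop on an object; FORCE is the grip in N (left out, the last holds). Time passes only in rows, so rows that repeat a pose let the fingers close, or fill a call up. It gives the time, the measured TCP pose, the force, the opening and the grip force at its end, in the units of the state.
- manip.get_obs(): the state, without advancing time (a new reading comes with each control period).
- manip.capture(name): name is "scene" or "top" or "wrist"; returns a dict with "image" (480x640x3 uint8, blue, green, red), "vfov" (degrees; the focal length in pixels is half the picture's height over the tangent of half this angle, whatever the lens; pixels are square), "cx", "cy" (the principal point, pixels), "distortion" ([k1, k2, p1, p2, k3] as OpenCV has them; the pictures are not rectified), "eye" and "attitude" of the camera in the world. Camera axes: x right, y down, z forward; pixel columns grow to the right and rows downward; lengths in m; the calibration is good to about 2 mm. A picture is of the moment at which its call begins. There is no depth.
- manip.finish_job(): hands the job in; it is judged then, once.
The state is a dict: "t": time; "joint_positions": joint angles; "qd": joint speeds; "effort": joint torques, N m; "position": TCP position; "tool_rot": TCP orientation; "wrist_force": force on the tool from outside, world axes, zero at the start; "torque": the same for the moment, N m; "finger_gap": finger opening in m; "gripper_force": force on a finger pad.
Only numpy, scipy, OpenCV 4.12 (cv2) and the standard library are available. Lean on these libraries where they do the work, as an engineer would, in place of code of your own. Each camera call takes 0.05 s, during which the arm holds its last target. There are 200 camera calls.

## Task

At the parcel returns desk a polished steel bearing ball must be checked without a hand touching it. Lift the blue tip tray by its orange handle to about 30 degrees (stay well short of 40) and hold it there a moment so the ball rolls down into the seat at the foot of the chute, then set the tray back down level. Then take the tongs by their green grips, close their jaws on the ball and lift it about 10 cm above its seat, and finish while still holding it up, still, in the tongs; the robot itself must never touch the ball, and the other things on the desk must be left where they are.

Things in the scene. Friction and masses are not known exactly. Their poses are not given: they have to be found in the camera images.
- station: Fixed tipping station: grey base plate 90 (x) by 235 mm (y, from -35 to +200), 12 mm thick. Origin at desk height straight below the seat; +y runs from the seat up the white chute to the blue tray, x is along the tray's hinge, z up. Chute walls, 42 mm apart outside, top 62 mm above the desk, run from y = 22 to 58 mm.
- seat (a point): Centre of the ball when seated, 52 mm above the desk, 11.6 mm above the rim of the seat (28 mm wide in x). Behind it, at station y = -17 to -22 mm, stands an orange stop plate 28 mm wide, top 64 mm above the desk. Tongs pointing along station +y, arms either side of the stop plate, can be lowered straight down over the ball.
- tray (a joint): Tilt of the blue tray in rad: 0 = level (on its stop), grows as the handle end is lifted, end stop 0.95; 0.52 is 30 degrees. No spring: its weight lowers it (about 2 N to lift at the handle). Its floor slopes back 12 degrees at 0, so the ball stays in until tilted beyond that.
- tray_handle (a point): Centre of the orange handle, a disc 28 mm in diameter, 16 mm thick, flat faces looking along the station's x: pinch these from above (the disc can turn between the fingers as the tray tilts). Level, it is 95 mm above the desk at station y = 201 mm, x = 0, that is 141 mm beyond and 47 mm above the hinge.
- tray_hinge (a point): Point on the tray's hinge axis (the axis runs along the station's x), 48 mm above the desk, at station y = 60 mm, x = 0.
- ball_center (a point): Centre of the polished steel ball, 30 mm diameter, about 110 g. It starts at the back of the tray and rolls freely.
- tongs: Spring tongs, about 105 g, 210 mm long, lying flat so that they open sideways. Origin on the underside midway between the grips; x points from hinge to jaws, z up; hinge at x = -115 mm. The frame is fixed to the -y arm; the other arm swings about the hinge, so squeezing by an angle a turns the tongs' middle line by a/2 towards -y.
- tongs_grip (a point): Midway between the green grips, 13 mm above the underside. Grips are 46 mm long, 26 mm tall, 54 mm over their outer faces when relaxed. Squeezing takes 6 N to begin, 9 N to bring the jaws onto the ball (grips then about 42 mm over). Squeezed 2 to 4 mm only, they can be carried with the jaws open; 25 to 30 N then holds the ball firmly.
- tongs_tips (a point): Midway between the black rubber jaws of the relaxed tongs, 75 mm ahead of the grips, 13 mm above the underside. Jaws are 20 mm long, 22 mm tall, 50 mm apart when relaxed (62 mm outside). The point is fixed to the -y arm: with the jaws on the ball it lies about 10 mm to the +y side of the ball's centre.
- tongs_arm (a joint): Squeeze of the tongs in rad: 0 = relaxed and open, about 0.10 with the jaws on the ball, at most 0.2.
- tape_roll: Bystander: roll of amber tape lying flat, 92 mm diameter, 48 mm high. Origin under its centre.
- small_carton: Bystander: brown carton 100 x 140 x 60 mm high. Origin under its centre.
- grey_mailer: Bystander: grey flat parcel 160 x 220 x 25 mm high. Origin under its centre.
- label_roll: Bystander: roll of white labels, 64 mm diameter, 50 mm high. Origin under its centre.
- cleaner: Bystander: white bottle with a blue cap, 52 mm diameter, 105 mm high. Origin under its centre.
- stapler: Bystander: red and black stapler, 120 x 34 x 50 mm high. Origin under its centre.
- glue_jar: Bystander: yellow jar with a black lid, 60 mm diameter, 70 mm high. Origin under its centre.
- ball: The same steel ball as a body; its axes roll with it, its origin is on its surface: use ball_center for its position.

How it is judged:
By the outcome, as a careful person would: the job done as asked, in the order asked, and still so for the second after the job is handed in, while the arm keeps its last pose, push and grip.
It also fails if it takes over 64 s, if anything falls off the work surface, if the arm or the gripper's body presses on something with over 40 N, if the wrist force passes 120 N, or if a joint passes its speed limit or range.

## Working session

There is one attempt and no reset: what is moved stays moved. The work goes in short steps, Python scripts to look and compute and a shell command to move; the robot and the scene stay as the last step left them, time stands still between calls to the robot, and variables do not carry over. Pictures are saved under pics/ and viewed, at most 11 in all, crops included, and the job is handed in when it is done.

```bash
mkdir -p pics; ls
python3 - <<'E'
from bench import manip
import cv2
print(manip.get_obs())
for n in("scene","top"):
    c=manip.capture(n); cv2.imwrite(f"pics/{n}0.png",c["image"]); c.pop("image"); print(n,c)
E
```

```text
pics
{'t': 0.0, 'joint_positions': array([-1.38060335e+00,  2.59209260e-01,  2.07473029e-02,  1.33371471e+00,
       -9.23804390e-06,  1.41819812e+00]), 'qd': array([-0.00056632,  0.00093388, -0.00070471, -0.00157609,  0.00013856,
        0.00025268]), 'effort': array([ 6.44298671e-04, -5.55642378e+01,  3.44526136e+01,  1.36479919e-02,
       -1.54485870e-04, -6.20417381e-06]), 'position': array([ 0.18480263, -0.5177137 ,  0.23065121]), 'tool_rot': array([ 9.85347462e-01,  1.70557623e-01, -1.75908424e-05, -6.89961743e-04]), 'wrist_force': array([-0.04306398, -0.24492738,  0.12936051]), 'torque': array([-0.04696134,  0.0748432 , -0.02572969]), 'gripper_force': 0.0, 'finger_gap': 0.08537748069548201}
scene {'vfov': 43.650035801946316, 'cx': 332.6261034661259, 'cy': 254.8625001100776, 'distortion': array([-0.11205411,  0.        ,  0.        ,  0.        ,  0.        ]), 'eye': array([1.30268669, 0.43528471, 0.98573194]), 'attitude': array([ 0.47204938,  0.80453886, -0.31272382, -0.17913799])}
top {'vfov': 42.48843592014002, 'cx': 322.3579244272032, 'cy': 238.38145771322414, 'distortion': array([-0.08097254,  0.        ,  0.        ,  0.        ,  0.        ]), 'eye': array([ 4.26775884e-01, -1.32458191e-03,  1.32712795e+00]), 'attitude': array([ 0.70684689, -0.70434502,  0.04594835, -0.04641463])}
```

View pics/top0.png

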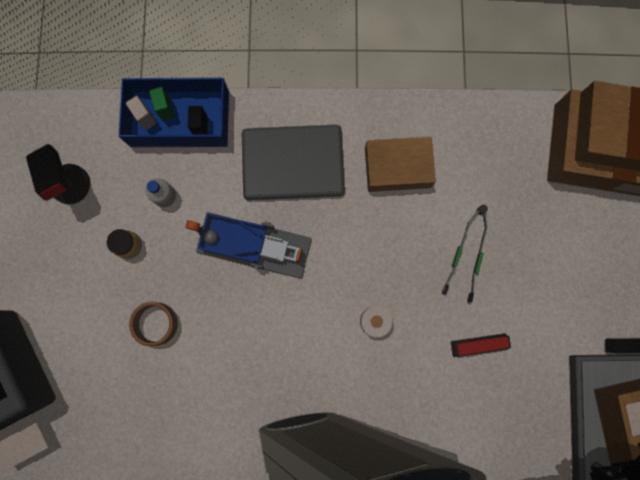

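View pics/scene0.png

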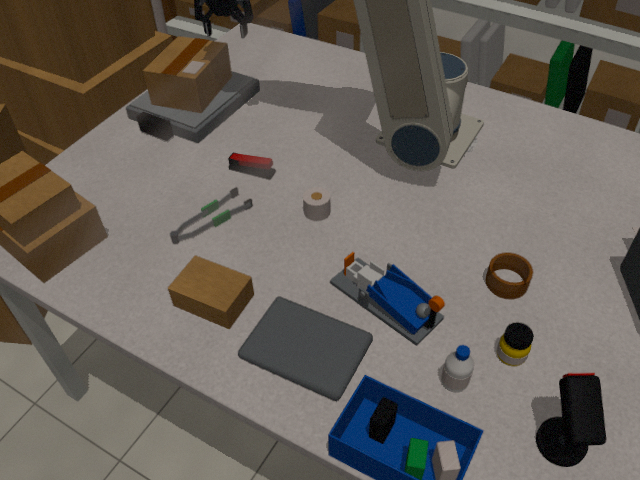

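The top view shows the orange handle at about (192,226), the orange stop plate at (296,255), and the ball at (211,238). The tongs' hinge is at (482,210), their green grips at (458,257) and (479,263), and their jaws at (446,289) and (471,297).

```bash
cat > h.py <<'E'
import cv2,numpy as np
from scipy.spatial.transform import Rotation as R
from bench import manip
def cap(n,save=None):
    c=manip.capture(n)
    if save: cv2.imwrite(f"pics/{save}.png",c["image"])
    return c
def ray(c,uv):
    f=240/np.tan(np.radians(c["vfov"])/2); K=np.array([[f,0,c["cx"]],[0,f,c["cy"]],[0,0,1]])
    p=cv2.undistortPoints(np.array([[uv]],float),K,np.array(c["distortion"]))[0,0]
    return R.from_quat(c["attitude"]).apply([p[0],p[1],1])
def onz(c,uv,z):
    d=ray(c,uv); return c["eye"]+d*(z-c["eye"][2])/d[2]
def two(c1,u1,c2,u2):
    d1,d2=ray(c1,u1),ray(c2,u2); d1/=np.linalg.norm(d1); d2/=np.linalg.norm(d2)
    s=np.linalg.lstsq(np.c_[d1,-d2],c2["eye"]-c1["eye"],rcond=None)[0]
    a,b=c1["eye"]+s[0]*d1,c2["eye"]+s[1]*d2
    return (a+b)/2,np.linalg.norm(a-b)
def blobs(c,h0,h1,smin=120,vmin=50,amin=12,roi=None):
    hsv=cv2.cvtColor(c["image"],cv2.COLOR_BGR2HSV); m=cv2.inRange(hsv,(h0,smin,vmin),(h1,255,255))
    if roi: z=np.zeros_like(m); x0,y0,x1,y1=roi; z[y0:y1,x0:x1]=m[y0:y1,x0:x1]; m=z
    n,l,s,ce=cv2.connectedComponentsWithStats(m)
    return [(int(s[i,4]),ce[i].round(1).tolist(),s[i,:4].tolist()) for i in range(1,n) if s[i,4]>=amin],m
def tool(): # current TCP pose
    o=manip.get_obs(); return o["position"],R.from_quat(o["tool_rot"]),o
def rel(p,q): # target world TCP -> turn (rad), shift (cm) in tool axes
    P,Q,o=tool(); return (Q.inv()*q).as_rotvec().round(3),(Q.inv().apply(np.array(p)-P)*100).round(2)
E
python3 - <<'E'
from h import *
s=cap("scene");t=cap("top")
bt=blobs(t,5,15,150,90,roi=(170,200,320,280))[0]; bs=blobs(s,5,15,150,90,roi=(330,240,460,320))[0]
gt=blobs(t,40,80,80,40,roi=(430,200,500,310))[0]; gs=blobs(s,40,80,60,40,roi=(160,180,270,250))[0]
for n,b in zip(("ot","os","gt","gs"),(bt,bs,gt,gs)): print(n,b)
big=sorted(bt)[::-1]
for b in bt: print("top z.095",onz(t,b[1],.095).round(4),"z.055",onz(t,b[1],.055).round(4))
for b in gt: print("grip z.022",onz(t,b[1],.022).round(4))
for a in bt:
  for b in bs: print("two",[v.round(4) if hasattr(v,'round') else v for v in two(t,a[1],s,b[1])])
for a in gt:
  for b in gs: print("g two",[v.round(4) for v in two(t,a[1],s,b[1])])
for n,uv in(("hinge",(482,210)),("jawL",(446,289)),("jawR",(471,297))): print(n,onz(t,uv,.02).round(4))
print("ball",onz(t,(211,238),.075))
for z,n in((t,"t"),(s,"s")): pass
E
```

```text
ot [(72, [191.5, 224.7], [186, 221, 12, 9]), (21, [298.6, 253.9], [297, 248, 4, 12])]
os [(37, [349.1, 256.4], [344, 252, 10, 9]), (104, [438.0, 301.3], [430, 296, 14, 14])]
gt [(68, [457.4, 255.8], [453, 246, 9, 20]), (69, [478.4, 262.8], [475, 253, 8, 20])]
gs [(53, [208.9, 204.9], [201, 200, 16, 11]), (140, [221.0, 217.7], [212, 210, 18, 17])]
top z.095 [0.6158 0.2651 0.095 ] z.055 [0.6219 0.2737 0.055 ]
top z.095 [0.5572 0.0473 0.095 ] z.055 [0.5614 0.0489 0.055 ]
grip z.022 [ 0.5619 -0.2883  0.022 ]
grip z.022 [ 0.547  -0.3331  0.022 ]
two [array([0.6378, 0.1745, 0.216 ]), np.float64(0.1516)]
two [array([0.6141, 0.2647, 0.1027]), np.float64(0.0028)]
two [array([0.5606, 0.0492, 0.0603]), np.float64(0.0011)]
two [array([ 0.5444,  0.1474, -0.0187]), np.float64(0.1974)]
g two [array([ 0.5666, -0.2936,  0.055 ]), np.float64(0.0291)]
g two [array([ 0.5621, -0.2889,  0.0152]), np.float64(0.0019)]
g two [array([ 0.547 , -0.3329,  0.0237]), np.float64(0.0005)]
g two [array([ 0.5424, -0.3282, -0.0163]), np.float64(0.0324)]
hinge [ 0.6617 -0.3448  0.02  ]
jawL [ 0.4913 -0.2627  0.02  ]
jawR [ 0.4744 -0.3158  0.02  ]
ball [0.59136914 0.22824643 0.075     ]
```

```bash
cat >> h.py <<'E'
def down(ty): # tool pointing down with tool y along world xy direction ty
    y=np.array([ty[0],ty[1],0.]); y/=np.linalg.norm(y); z=np.array([0,0,-1.]); return R.from_matrix(np.c_[np.cross(y,z),y,z])
E
python3 - <<'E'
from h import *
print(rel([.615,.266,.20],down([.969,-.246])))
E
```

```text
(array([-0.001, -0.001, -0.979]), array([ 66.86, -59.37,   3.15]))
```

```bash
python3 -m crank '[0,0,-0.9,40,-36,0,6,0,0,-0.9,40,-36,0,6,0,0,-0.9,40,-36,0,6,0,0,-0.9,40,-36,0,6,0,0,-0.9,40,-36,0,6,0,0,-0.9,40,-36,0,6,0,0,-0.9,40,-36,0,6,0,0,-0.9,40,-36,0,6,0,0,-0.9,40,-36,0,6,0,0,-0.9,40,-36,0,6]' 20; python3 -c "
from h import *
print(rel([.615,.266,.20],down([.969,-.246])))"
```

```text
t: 1.2
position: [0.423, -0.076, 0.2315]
tool_rot: [0.813, 0.582, 0.0, 0.0]
wrist_force: [0.7, -1.5, -0.0]
finger_gap: 0.0599
gripper_force: 0.0
(array([ 0.001,  0.   , -0.08 ]), array([38.57,  7.15,  3.15]))
```

```bash
python3 -m crank '[0,0,-0.08,38.6,7.2,3.1,6,0,0,-0.08,38.6,7.2,3.1,6,0,0,-0.08,38.6,7.2,3.1,6,0,0,-0.08,38.6,7.2,3.1,6,0,0,-0.08,38.6,7.2,3.1,6,0,0,-0.08,38.6,7.2,3.1,6,0,0,-0.08,38.6,7.2,3.1,6,0,0,-0.08,38.6,7.2,3.1,6,0,0,-0.08,38.6,7.2,3.1,6,0,0,-0.08,38.6,7.2,3.1,6]'
python3 - <<'E'
from h import *
w=cap("wrist","w1");s=cap("scene")
P,Q,o=tool();print(P,w["eye"],w["vfov"],ray(w,(w["cx"],w["cy"])))
b=blobs(w,5,15,150,90)[0]; print(b)
for x in b: print(onz(w,x[1],.095).round(4),onz(w,x[1],.06).round(4))
print(rel([.615,.266,.20],down([.969,-.246])))
E
```

```text
t: 2.2
position: [0.6148, 0.265, 0.1989]
tool_rot: [0.789, 0.615, -0.001, -0.0]
wrist_force: [-0.2, -0.1, -0.5]
finger_gap: 0.0597
gripper_force: 0.0
[0.61460372 0.2634795  0.20026903] [0.6348056  0.33860743 0.34268608] 65.71700998710384 [-0.07274388 -0.28759159 -0.9549866 ]
[(2429, [55.1, 167.4], [0, 112, 110, 116]), (910, [325.5, 242.0], [314, 223, 24, 39])]
[0.456  0.3536 0.095 ] [0.4308 0.3557 0.06  ]
[0.6149 0.2612 0.095 ] [0.6121 0.2502 0.06  ]
(array([-0.,  0.,  0.]), array([ 0.25, -0.02,  0.03]))
```

View pics/w1.png

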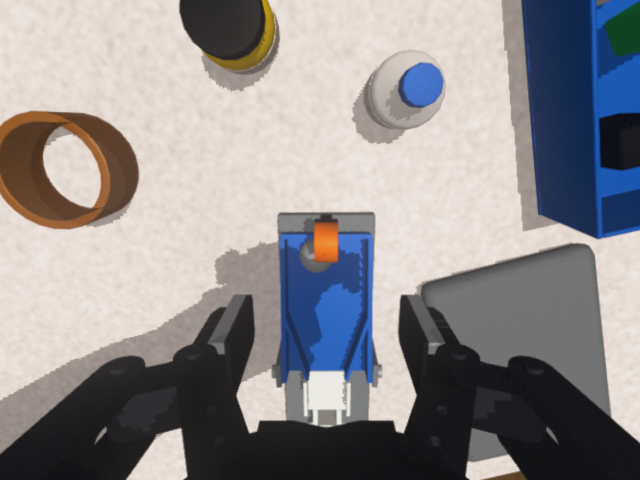

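The wrist view shows the handle at (325,242), squarely between the fingers. The tray edges are parallel to the image columns, so the yaw is right. I'll descend partway, narrowing the fingers.

```bash
python3 -m crank '[0,0,0,0,0,2,4.5,0,0,0,0,0,4,4.5,0,0,0,0,0,6,4.5,0,0,0,0,0,7,4.5,0,0,0,0,0,7,4.5,0,0,0,0,0,7,4.5,0,0,0,0,0,7,4.5,0,0,0,0,0,7,4.5,0,0,0,0,0,7,4.5,0,0,0,0,0,7,4.5]'
python3 - <<'E'
from h import *
w=cap("wrist");t=cap("top")
P,Q,o=tool();print(P)
b=blobs(w,5,15,150,90,amin=300)[0]; print(b)
for x in b: print(onz(w,x[1],.095).round(4))
print(rel([.615,.263,.081],down([.969,-.246])))
E
```

```text
t: 3.3
position: [0.6151, 0.2643, 0.1306]
tool_rot: [0.789, 0.614, 0.0, 0.0]
wrist_force: [0.2, -0.4, -0.0]
finger_gap: 0.0452
gripper_force: 0.0
[0.61497999 0.26424049 0.13036799]
[(1741, [25.4, 195.0], [0, 125, 46, 131]), (1670, [324.1, 281.1], [308, 255, 33, 53])]
[0.4864 0.3403 0.095 ]
[0.6148 0.2612 0.095 ]
(array([ 0.   , -0.   ,  0.001]), array([-0.12,  0.03,  4.94]))
```

```bash
python3 -m crank '[0,0,0,-0.15,0,1.5,4.5,0,0,0,-0.15,0,3,4.5,0,0,0,-0.15,0,4.5,4.5,0,0,0,-0.15,0,4.9,4.5,0,0,0,-0.15,0,4.9,1,0,0,0,-0.15,0,4.9,1,0,0,0,-0.15,0,4.9,1,0,0,0,-0.15,0,4.9,1,0,0,0,-0.15,0,4.9,1,0,0,0,-0.15,0,4.9,1]' 25
python3 - <<'E'
from h import *
c=cap("scene","s2"); cv2.imwrite("pics/s2c.png",cv2.resize(c["image"][200:350,300:500],None,fx=4,fy=4,interpolation=2))
print(tool()[2])
E
```

```text
t: 4.4
position: [0.614, 0.2631, 0.0821]
tool_rot: [0.789, 0.614, -0.0, -0.0]
wrist_force: [-5.0, 1.9, 0.9]
finger_gap: 0.0152
gripper_force: 27.0
{'t': 4.45, 'joint_positions': array([2.79003767e-01, 5.27516038e-01, 5.76425635e-02, 1.10123489e+00,
       6.72043291e-04, 2.09713316e+00]), 'qd': array([-0.00054044, -0.00159875, -0.00185318,  0.00099242, -0.00017699,
        0.00021977]), 'effort': array([ -2.09934622, -72.78103352,  34.05256391,  -1.6416391 ,
        -0.58809539,   0.17261307]), 'position': array([0.61398954, 0.26306213, 0.08208208]), 'tool_rot': array([ 7.88929333e-01,  6.14483824e-01, -1.92421813e-05, -3.69975648e-04]), 'wrist_force': array([-5.02803023,  0.92242583,  1.72237001]), 'torque': array([0.13518346, 0.87732383, 0.20533878]), 'gripper_force': 26.951139271259308, 'finger_gap': 0.01572505217519678}
```

View pics/s2c.png

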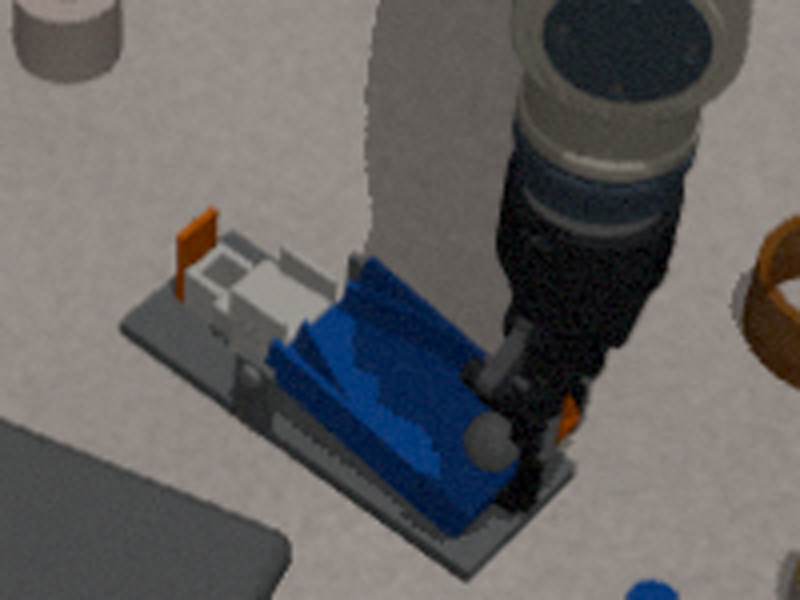

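The handle is gripped (gap 15.5 mm, grip 27 N), and the ball sits in front, clear of the fingers. I'll lift along the 30° arc about the hinge.

```bash
python3 -m crank '[0,0,0,-0.27,0,-0.73,1,0,0,0,-0.57,0,-1.45,1,0,0,0,-0.91,0,-2.15,1,0,0,0,-1.29,0,-2.83,1,0,0,0,-1.7,0,-3.49,1,0,0,0,-2.14,0,-4.13,1,0,0,0,-2.62,0,-4.74,1,0,0,0,-3.13,0,-5.33,1,0,0,0,-3.67,0,-5.89,1,0,0,0,-4.24,0,-6.42,1]'; python3 -m crank '[0,0,0,0,0,0,1,0,0,0,0,0,0,1,0,0,0,0,0,0,1,0,0,0,0,0,0,1,0,0,0,0,0,0,1,0,0,0,0,0,0,1,0,0,0,0,0,0,1,0,0,0,0,0,0,1,0,0,0,0,0,0,1,0,0,0,0,0,0,1]';  python3 - <<'E'
from h import *
c=cap("scene"); cv2.imwrite("pics/s3c.png",cv2.resize(c["image"][200:350,300:500],None,fx=4,fy=4,interpolation=2))
E
```

```text
t: 5.45
position: [0.6036, 0.2211, 0.1459]
tool_rot: [0.789, 0.614, -0.0, -0.0]
wrist_force: [-4.5, 0.4, -6.3]
finger_gap: 0.0156
gripper_force: 24.5
t: 6.45
position: [0.6036, 0.221, 0.146]
tool_rot: [0.789, 0.614, -0.001, 0.0]
wrist_force: [-6.7, -0.0, -3.5]
finger_gap: 0.0155
gripper_force: 25.7
```

View pics/s3c.png

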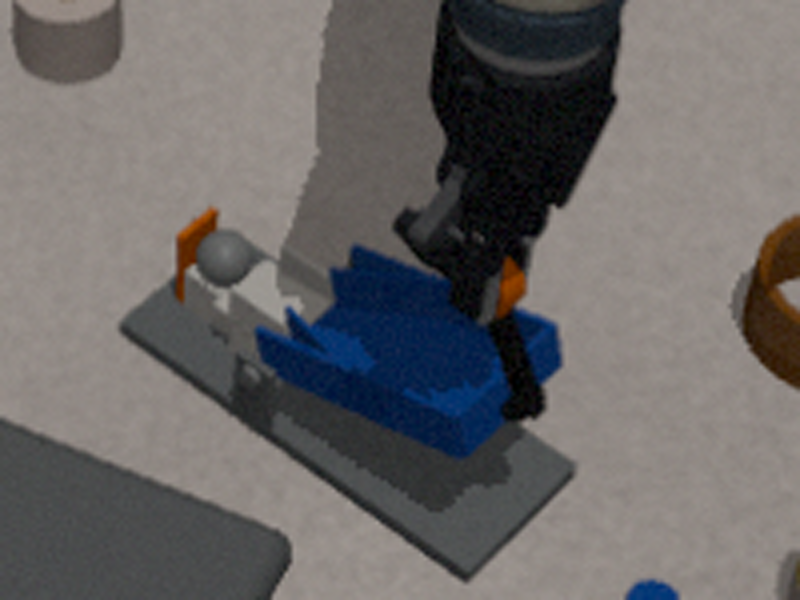

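The ball is in its seat, at crop (223,257) against the orange stop. I'll lower the tray back along the arc and release it.

```bash
python3 -m crank '[0,0,0,0.57,0,0.53,1,0,0,0,1.11,0,1.09,1,0,0,0,1.62,0,1.68,1,0,0,0,2.1,0,2.29,1,0,0,0,2.54,0,2.93,1,0,0,0,2.95,0,3.59,1,0,0,0,3.33,0,4.27,1,0,0,0,3.67,0,4.97,1,0,0,0,3.97,0,5.69,1,0,0,0,4.24,0,6.42,1]'; python3 -m crank '[0,0,0,0,0,0.05,1,0,0,0,0,0,0.05,1,0,0,0,0,0,0.05,4.5,0,0,0,0,0,0.05,4.5,0,0,0,0,0,0.05,4.5,0,0,0,0,0,0,4.5,0,0,0,0,0,-3,4.5,0,0,0,0,0,-7,4.5,0,0,0,0,0,-11,4.5,0,0,0,0,0,-14,4.5]';  python3 - <<'E'
from h import *
s=cap("scene");t=cap("top")
cv2.imwrite("pics/s4c.png",np.vstack([cv2.resize(s["image"][220:350,310:470],None,fx=3,fy=3,interpolation=2),cv2.resize(t["image"][200:270,180:340],None,fx=3,fy=3,interpolation=2)]))
E
```

```text
t: 7.5
position: [0.6142, 0.2633, 0.0826]
tool_rot: [0.789, 0.614, 0.001, -0.0]
wrist_force: [-17.3, -3.7, 42.7]
finger_gap: 0.0154
gripper_force: 33.0
t: 8.5
position: [0.615, 0.2626, 0.2241]
tool_rot: [0.789, 0.614, 0.001, 0.001]
wrist_force: [0.5, 0.2, 0.2]
finger_gap: 0.045
gripper_force: 0.0
```

View pics/s4c.png

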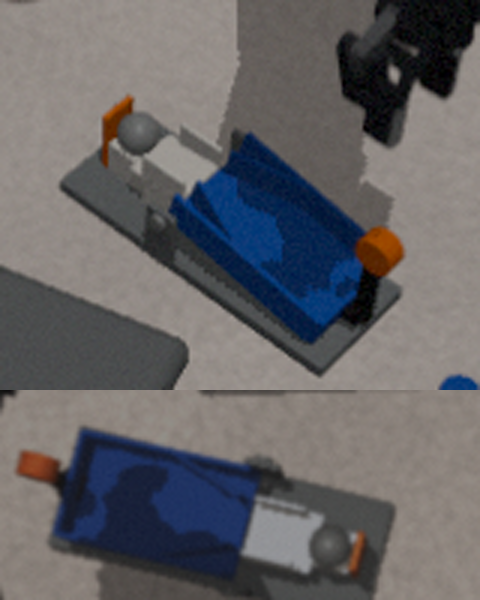

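Above: the tray is level again. The ball is seated at scene pixel (356.3,264.3) and top pixel (290,252.3). Next I'll go to the tongs.

Run:
```python
from h import *
s=cap("scene");t=cap("top")
print(two(t,(290,252.3),s,(356.3,264.3)),onz(t,(290,252.3),.052),onz(s,(356.3,264.3),.052))
bt=blobs(t,5,15,150,90,roi=(170,200,320,280))[0]; bs=blobs(s,5,15,150,90,roi=(330,240,460,320))[0];print(bt,bs)
print(rel([.5545,-.3107,.17],down([.308,.951])))
```

```text
(array([0.56474875, 0.0680267 , 0.04991028]), np.float64(0.002165268096759335)) [0.56500314 0.06694486 0.052     ] [0.56591693 0.06981468 0.052     ]
[(77, [191.6, 224.9], [186, 221, 12, 9]), (25, [298.5, 254.0], [297, 248, 4, 12])] [(74, [347.9, 260.0], [344, 252, 10, 23]), (130, [437.4, 302.0], [430, 295, 14, 17])]
(array([ 1.000e-03,  0.000e+00, -1.506e+00]), array([-57.06,   8.22,   5.15]))
```

```bash
python3 -m crank '[0,0,-1.4,-42,6,2,7,0,0,-1.4,-42,6,2,7,0,0,-1.4,-42,6,2,7,0,0,-1.4,-42,6,2,7,0,0,-1.4,-42,6,2,7,0,0,-1.4,-42,6,2,7,0,0,-1.4,-42,6,2,7,0,0,-1.4,-42,6,2,7,0,0,-1.4,-42,6,2,7,0,0,-1.4,-42,6,2,7]'; python3 -c "
from h import *
print(rel([.5545,-.3107,.17],down([.308,.951])))"
```

```text
t: 9.7
position: [0.5683, -0.1639, 0.1989]
tool_rot: [0.208, 0.978, -0.0, -0.002]
wrist_force: [0.4, 1.0, -0.6]
finger_gap: 0.0699
gripper_force: 0.0
(array([-0.001, -0.003, -0.105]), array([ -4.71, -13.98,   2.9 ]))
```

```bash
python3 -m crank '[0,0,-0.105,-4.7,-14,2.9,7,0,0,-0.105,-4.7,-14,2.9,7,0,0,-0.105,-4.7,-14,2.9,7,0,0,-0.105,-4.7,-14,2.9,7,0,0,-0.105,-4.7,-14,2.9,7,0,0,-0.105,-4.7,-14,2.9,7,0,0,-0.105,-4.7,-14,2.9,7,0,0,-0.105,-4.7,-14,2.9,7,0,0,-0.105,-4.7,-14,2.9,7,0,0,-0.105,-4.7,-14,2.9,7]'
python3 - <<'E'
from h import *
w=cap("wrist","w5")
P,Q,o=tool();print(P,(Q.apply([1,0,0])).round(4))
b,m=blobs(w,40,85,60,30,amin=300); print(b)
cs=[c for c in cv2.findContours(m,0,2)[0] if cv2.contourArea(c)>300]
for x in cs: print(cv2.minAreaRect(x))
for x in b: print(onz(w,x[1],.02).round(4))
E
```

```text
t: 10.7
position: [0.5559, -0.3056, 0.1726]
tool_rot: [0.156, 0.988, -0.0, 0.0]
wrist_force: [0.5, 0.5, -0.1]
finger_gap: 0.0702
gripper_force: 0.0
[ 0.55584436 -0.30577721  0.17251221] [-9.513e-01  3.081e-01 -3.000e-04]
[(499, [345.3, 218.9], [341, 189, 10, 59]), (560, [287.9, 218.6], [282, 190, 12, 59])]
((288.02374267578125, 218.99888610839844), (58.21974563598633, 10.511898040771484), 87.27368927001953)
((345.5, 218.0), (9.0, 58.0), 0.0)
[ 0.5624 -0.2901  0.02  ]
[ 0.5477 -0.3349  0.02  ]
```

View pics/w5.png

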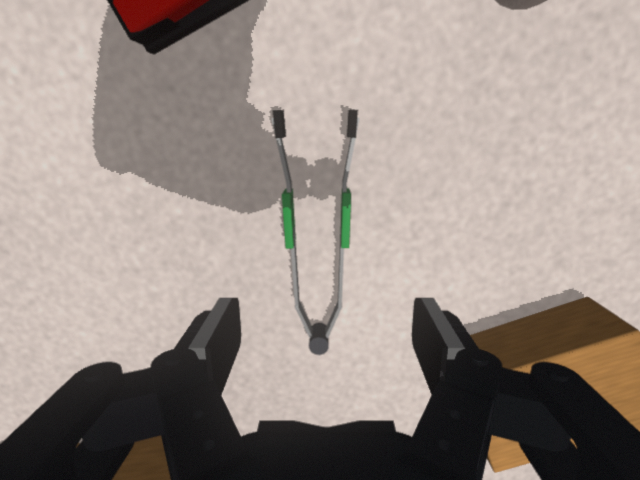

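The tongs are aligned with the tool: hinge (318,345), grips (288,219) and (345,219), jaws (279,123) and (351,123).

Run:
```python
from h import *
w=cap("wrist")
a,b=onz(w,(318,345),.018),onz(w,(315,123),.018); d=(b-a)[:2]; print(a,b,np.linalg.norm(d)); d/=np.linalg.norm(d);print(d)
print(rel([.555,-.3122,.0],down([-(-d[1]),-d[0]])))
```

```text
[ 0.66985638 -0.3492898   0.018     ] [ 0.48333964 -0.290286    0.018     ] 0.19562705740689623
[-0.95343022  0.30161367]
(array([-0.   ,  0.   , -0.007]), array([-0.11, -0.62, 17.24]))
```

```bash
python3 -m crank '[0,0,-0.007,-0.1,-0.6,4,7,0,0,-0.007,-0.1,-0.6,8,7,0,0,-0.007,-0.1,-0.6,12,7,0,0,-0.007,-0.1,-0.6,14,7,0,0,-0.007,-0.1,-0.6,15.5,7,0,0,-0.007,-0.1,-0.6,16.4,7,0,0,-0.007,-0.1,-0.6,16.8,7,0,0,-0.007,-0.1,-0.6,17,7,0,0,-0.007,-0.1,-0.6,17.2,7,0,0,-0.007,-0.1,-0.6,17.2,7]'; python3 -c "
from h import *
w=cap('wrist','w6');P,Q,o=tool();print(P,o['wrist_force'],rel([.555,-.3122,.0],down([-.3016,.9534])))
b,m=blobs(w,40,85,60,30,amin=300); print(b)
for x in b: print(onz(w,x[1],.02).round(4))"
```

```text
t: 11.8
position: [0.555, -0.3124, 0.0008]
tool_rot: [0.153, 0.988, -0.0, 0.0]
wrist_force: [-0.5, 0.3, 0.4]
finger_gap: 0.0699
gripper_force: 0.0
[ 0.55500158 -0.31235559  0.00081517] [ 0.01479912 -0.11136137 -0.38181327] (array([-0.001,  0.001, -0.613]), array([0.  , 0.01, 0.08]))
[(3099, [261.3, 324.7], [244, 257, 35, 135]), (3010, [385.2, 325.4], [370, 258, 33, 134])]
[ 0.5465 -0.3346  0.02  ]
[ 0.5609 -0.29    0.02  ]
```

```bash
python3 -m crank '[0,0,0,0,0,0,6,0,0,0,0,0,0,5.6,0,0,0,0,0,0,5.3,0,0,0,0,0,0,5.1,0,0,0,0,0,0,5.1,0,0,0,0,0,0,5.1,0,0,0,0,0,0,5.1,0,0,0,0,0,0,5.1,0,0,0,0,0,0,5.1,0,0,0,0,0,0,5.1]' 20; python3 -c "
from h import *
w=cap('wrist','w7');P,Q,o=tool();print(P,o['wrist_force'],o['finger_gap'])"
```

```text
t: 12.85
position: [0.5551, -0.3125, 0.0011]
tool_rot: [0.153, 0.988, -0.0, 0.001]
wrist_force: [-1.3, 0.3, 5.9]
finger_gap: 0.0514
gripper_force: 7.6
[ 0.55507611 -0.31250089  0.00108824] [-1.3523333   0.12080291  5.07779802] 0.05115359705685896
```

View pics/w7.png

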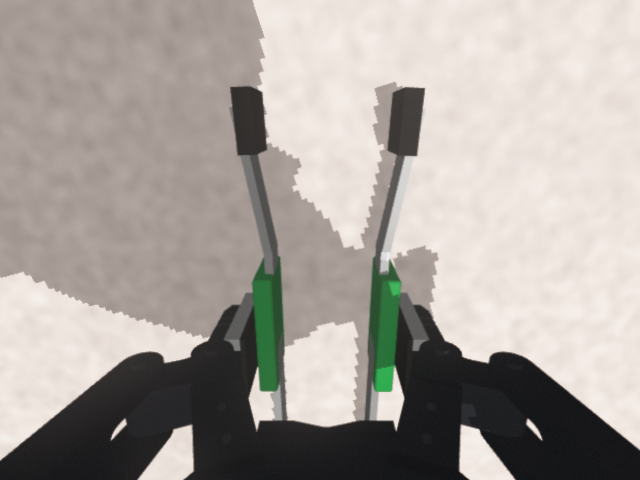

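Both green grips are held (gap 51 mm, 7.6 N) and the jaws are open, at (248,120) and (406,120). Lifting gently.

```bash
python3 -m crank '[0,0,0,0,0,-0.5,5.1,0,0,0,0,0,-1.5,5.1,0,0,0,0,0,-3,5.1,0,0,0,0,0,-5,5.1,0,0,0,0,0,-8,5.1,0,0,0,0,0,-11,5.1,0,0,0,0,0,-14,5.1,0,0,0,0,0,-16,5.1,0,0,0,0,0,-17,5.1,0,0,0,0,0,-17,5.1]'
python3 - <<'E'
from h import *
w=cap('wrist');
print(tool()[2]['finger_gap'],tool()[2]['gripper_force'],tool()[0])
b,m=blobs(w,40,85,60,30,amin=300); print(b)
yd=np.array([.246,.969]);yd/=np.linalg.norm(yd); xd=[yd[1],-yd[0]]
seat=np.array([.565,.0685]); g=seat-.075*yd; print(g)
print(rel([g[0],g[1],.17],down(xd)))
E
```

```text
t: 13.9
position: [0.5552, -0.3124, 0.1718]
tool_rot: [0.153, 0.988, -0.001, 0.001]
wrist_force: [0.6, 0.4, -1.3]
finger_gap: 0.0509
gripper_force: 6.2
0.05141301035681274 6.211993843317032 [ 0.5547815  -0.31213803  0.170305  ]
[(2924, [267.5, 325.7], [253, 260, 30, 131]), (2943, [384.2, 326.8], [370, 263, 31, 129])]
[ 0.54654517 -0.00419401]
(array([0.   , 0.   , 1.513]), array([10.08, 29.11,  0.03]))
```

```bash
python3 -m crank '[0,0,0.05,0.4,1,0,5.1,0,0,0.15,1,3,0,5.1,0,0,0.25,1.7,5,0,5.1,0,0,0.35,2.4,7,0,5.1,0,0,0.45,3.1,9,0,5.1,0,0,0.55,3.8,11,0,5.1,0,0,0.65,4.5,13,0,5.1,0,0,0.75,5.2,15,0,5.1,0,0,0.85,5.9,17,0,5.1,0,0,0.95,6.6,19,0,5.1]';  python3 -c "
from h import *
print(rel([.5465,-.0042,.17],down([.969,-.246])))"
```

```text
t: 14.95
position: [0.5485, -0.11, 0.1686]
tool_rot: [0.59, 0.808, -0.0, -0.001]
wrist_force: [0.0, 0.8, -0.9]
finger_gap: 0.0511
gripper_force: 6.2
(array([-0.003, -0.001,  0.558]), array([10.14,  3.04, -0.13]))
```

```bash
python3 -m crank '[0,0,0.1,1.8,0.6,0,5.1,0,0,0.2,3.6,1.2,0,5.1,0,0,0.3,5.4,1.8,0,5.1,0,0,0.4,7.2,2.2,0,5.1,0,0,0.48,8.8,2.6,0,5.1,0,0,0.53,9.8,2.9,0,5.1,0,0,0.56,10.2,3,0,5.1,0,0,0.56,10.2,3,0,5.1,0,0,0.56,10.2,3,0,5.1,0,0,0.56,10.2,3,0,5.1]';  python3 - <<'E'
from h import *
w=cap("wrist","w8")
print(rel([.5465,-.0042,.17],down([.969,-.246])),tool()[0],tool()[2]['finger_gap'])
E
```

```text
t: 15.95
position: [0.5461, -0.0051, 0.1697]
tool_rot: [0.788, 0.615, -0.0, -0.0]
wrist_force: [-0.4, -0.3, -1.3]
finger_gap: 0.051
gripper_force: 6.2
(array([-0.001,  0.   ,  0.003]), array([ 0.11,  0.01, -0.01])) [ 0.54615375 -0.00520766  0.16985148] 0.05088190302664639
```

View pics/w8.png

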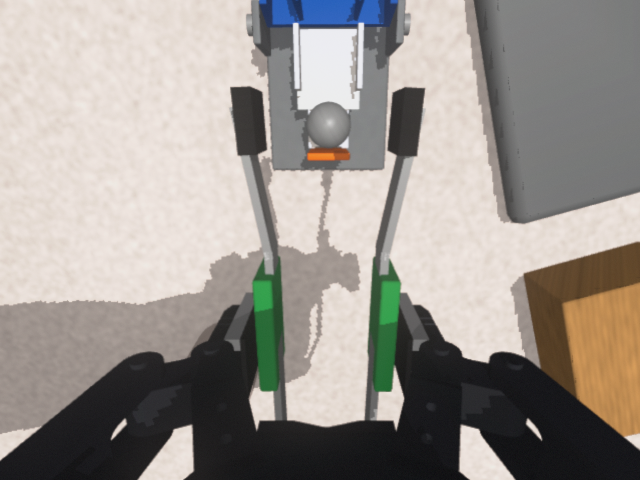

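The wrist view shows the ball at (328,124) and the jaws at (248,121) and (406,121), straddling it. Checking the offsets in station axes.

Run:
```python
from h import *
w=cap("wrist"); P,Q,o=tool(); g=cv2.cvtColor(w["image"],cv2.COLOR_BGR2GRAY)
c=cv2.HoughCircles(g[90:150,290:370],cv2.HOUGH_GRADIENT,1,50,param1=80,param2=12,minRadius=17,maxRadius=28); print(c)
T=lambda X:(Q.inv().apply(X-P)*1000).round(1)
if c is not None: print("ball",T(onz(w,(290+c[0,0,0],90+c[0,0,1]),.052)))
print("ball328",T(onz(w,(328,124),.052)))
for u in((248,121),(406,121),(235,90),(419,90),(247,155),(406,155)): print(u,T(onz(w,u,P[2]-.001+.018)))
b,m=blobs(w,5,15,150,90,amin=50,roi=(290,130,370,170));print(b,T(onz(w,b[0][1],.062)))
```

```text
[[[38.5 33.5 21.8]]]
ball [ 75.7   3.  118. ]
ball328 [ 75.3   2.7 118. ]
(248, 121) [ 76.6 -24.  -17. ]
(406, 121) [ 76.7  27.2 -17. ]
(235, 90) [ 85.9 -27.6 -17. ]
(419, 90) [ 86.   30.7 -17. ]
(247, 155) [ 65.8 -25.  -17. ]
(406, 155) [ 65.9  27.9 -17. ]
[(437, [327.6, 154.2], [307, 149, 42, 11])] [ 56.3   2.4 108. ]
```

```bash
python3 -m crank '[0,0,0,0,0.1,1,5.1,0,0,0,0,0.1,3,5.1,0,0,0,0,0.1,5,5.1,0,0,0,0,0.1,7,5.1,0,0,0,0,0.1,9,5.1,0,0,0,0,0.1,10.5,5.1,0,0,0,0,0.1,11.5,5.1,0,0,0,0,0.1,12.3,5.1,0,0,0,0,0.1,12.8,5.1,0,0,0,0,0.1,12.9,5.1]';  python3 - <<'E'
from h import *
w=cap("wrist","w9");s=cap("scene")
o=tool()[2];print(tool()[0],o['wrist_force'],o['finger_gap'])
cv2.imwrite("pics/w9s.png",np.vstack([w["image"][60:310,120:520],cv2.resize(s["image"][220:320,280:440],(400,250),interpolation=2)]))
E
```

```text
t: 17.05
position: [0.5472, -0.0051, 0.041]
tool_rot: [0.789, 0.615, -0.0, -0.0]
wrist_force: [0.9, 0.2, -2.1]
finger_gap: 0.0511
gripper_force: 6.2
[ 0.54746925 -0.00514936  0.04154458] [-0.11759797  0.53833532 -0.30141336] 0.05119091985391324
```

View pics/w9s.png

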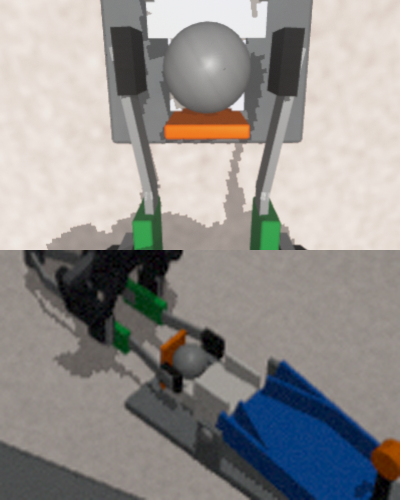

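The jaws sit symmetrically either side of the ball (composite columns 128 and 286, ball at 207) and nothing is touching. Closing on the ball.

```bash
python3 -m crank '[0,0,0,0,0,0,4.8,0,0,0,0,0,0,4.6,0,0,0,0,0,0,4.4,0,0,0,0,0,0,4.2,0,0,0,0,0,0,3.6,0,0,0,0,0,0,3,0,0,0,0,0,0,3,0,0,0,0,0,0,3,0,0,0,0,0,0,3,0,0,0,0,0,0,3]' 28; python3 -m crank '[0,0,0,0,0,-0.1,3,0,0,0,0,0,-0.3,3,0,0,0,0,0,-0.6,3,0,0,0,0,0,-0.9,3,0,0,0,0,0,-1.2,3,0,0,0,0,0,-1.5,3,0,0,0,0,0,-1.8,3,0,0,0,0,0,-2,3,0,0,0,0,0,-2,3,0,0,0,0,0,-2,3]'
python3 - <<'E'
from h import *
w=cap("wrist","w10");s=cap("scene")
o=tool()[2];print(tool()[0],o['wrist_force'],o['finger_gap'])
cv2.imwrite("pics/w10s.png",np.vstack([w["image"][60:310,120:520],cv2.resize(s["image"][220:320,280:440],(400,250),interpolation=2)]))
E
```

```text
t: 18.15
position: [0.5472, -0.0051, 0.0413]
tool_rot: [0.789, 0.615, -0.0, -0.0]
wrist_force: [-0.5, 0.5, 0.0]
finger_gap: 0.0413
gripper_force: 28.3
t: 19.15
position: [0.5472, -0.0051, 0.0613]
tool_rot: [0.789, 0.615, 0.0, 0.0]
wrist_force: [0.7, -0.4, -2.9]
finger_gap: 0.041
gripper_force: 28.6
[ 0.54714236 -0.00507468  0.0611519 ] [-0.17767943 -0.03136176 -1.88628856] 0.04133384864114584
```

View pics/w10s.png

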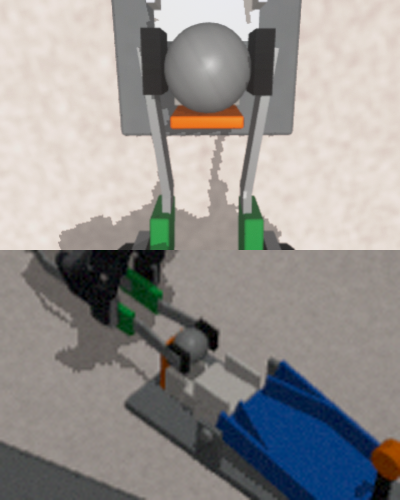

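The ball is held between the jaws and has risen off its seat. I'll lift the remaining 8 cm and hold.

```bash
python3 -m crank '[0,0,0,0,0,-0.5,3,0,0,0,0,0,-1.5,3,0,0,0,0,0,-3,3,0,0,0,0,0,-4.5,3,0,0,0,0,0,-6,3,0,0,0,0,0,-7,3,0,0,0,0,0,-7.7,3,0,0,0,0,0,-8,3,0,0,0,0,0,-8,3,0,0,0,0,0,-8,3]'; python3 -m crank '[0,0,0,0,0,0,3,0,0,0,0,0,0,3,0,0,0,0,0,0,3,0,0,0,0,0,0,3,0,0,0,0,0,0,3,0,0,0,0,0,0,3,0,0,0,0,0,0,3,0,0,0,0,0,0,3,0,0,0,0,0,0,3,0,0,0,0,0,0,3]'
python3 - <<'E'
from h import *
w=cap("wrist");P,Q,o=tool();print(P,o['finger_gap'],o['gripper_force'])
g=cv2.cvtColor(w["image"],cv2.COLOR_BGR2GRAY)
c=cv2.HoughCircles(g[70:190,260:400],cv2.HOUGH_GRADIENT,1,80,param1=80,param2=15,minRadius=30,maxRadius=55); print(c)
s=cap("scene")
if c is not None:
    X=onz(w,(260+c[0,0,0],70+c[0,0,1]),.152);print(X)
cv2.imwrite("pics/fin.png",s["image"])
w10=cv2.imread("pics/w10.png");print("change around ball vs before",cv2.absdiff(w10,w["image"])[100:150,300:350].mean())
E
```

```text
t: 20.25
position: [0.547, -0.0051, 0.1408]
tool_rot: [0.789, 0.615, -0.0, -0.0]
wrist_force: [-0.9, 0.5, -2.7]
finger_gap: 0.0409
gripper_force: 28.7
t: 21.25
position: [0.5472, -0.0051, 0.1413]
tool_rot: [0.789, 0.615, 0.0, 0.0]
wrist_force: [-0.2, 1.1, -2.8]
finger_gap: 0.0414
gripper_force: 28.7
[ 0.54722665 -0.00509016  0.14126894] 0.04111145007962689 28.69749516248703
[[[68.5 56.5 44.4]]]
[0.56761445 0.06703664 0.152     ]
change around ball vs before 0.8984
```

The ball is held steady about 10 cm up: its picture in the wrist camera hasn't changed and the gap is still 41 mm. Handing in.

```bash
python3 -c "
from bench import manip
print(manip.finish_job())"
```

```text
the job is handed in; nothing more can be done
None
```

The tray was tipped to about 30°, held for a second while the ball rolled into its seat, and set back level; the ball was then lifted about 10 cm in the tongs and was still held steady there when I handed the job in, at about 21 s of the 64 s allowed.

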